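Set up the folding tablet stand for reading a recipe

ROBOT

A 6-joint arm with a two-finger parallel gripper is mounted at the origin on a cart in front of the work surface, level with it; the furniture and walls round the work are solid. World frame = base frame: x ahead of the robot, y to its left, z up, the work surface at z = 0. Lengths are in m, angles in rad, forces in N, time in s.
With the tool pointing down it reaches from about 0.4 to 0.825 m from the base axis. Payload 7 kg.
Tool frame: the origin (TCP) lies at the very end of the fingers, on their centre line; the grasp point (between the pads) lies 19 mm behind it (ctrl.tcp_to_grasp is the distance from the TCP to the grasp point, in m); z points along the fingers, y is the line along which they close (so a half turn about z gives the same grasp; the last joint's range is limited). The gripper opens to 88 mm and grips with 3 to 60 N. Pads are 19 mm wide; open, the fingers measure 130 mm over their backs; the gripper's body (78 mm by 193 mm) begins 47 mm behind the grasp point.
Start: joints at [1.433, 0.359, 0.012, 0, -1.224, -0.288], TCP at [0.279, 0.615, 0.227] pointing down, gripper open.
Joint ranges: [-3.07, 3.07], [-1.43, 2.12], [-1.02, 1.25], [-3.03, 1.67], [-3.05, -0], [-3.03, 3.03]. Speed limits (rad/s): [2.39, 2.39, 3.01, 3.14, 3.14, 3.14].

INTERFACE

Orientations are given as a rotation vector (axis times angle).
In Python, from cell import ctrl, capture gives the robot as it stands.
- The arm moves only by the shell command python3 -m jog 'ROWS' [FORCE]. ROWS is a JSON object of lists of equal length, an entry for each row: "delta_rot": the turn, a rotation vector about the tool's x, y, z in rad, a list of three; "linear": the shift along the tool's x, y, z in mm, a list of three; "jaw": the closure in counts, from 0 (fully open) to 255 (shut). A call has exactly 5 rows; each row shifts and turns the commanded pose from where the row before left it, along the tool's axes as they then stand; what a row does not reach is not made up. A row lasts 1/8 s, in which the tool goes at most 62.5 mm and 10.7 degrees, less where a joint would pass 70% of its speed; a pose out of reach is approached as far as the arm can. A call is refused whole if a number of a shift passes 62.5 or a number of a turn 0.188, either way. A call with a gripper value outside its range is refused whole. The fingers move at their own pace and stop on an object; FORCE is the grip in N (left out, the last holds). Time passes only in rows, so rows that do not move let the fingers close, or fill a call up. It gives the time, the measured TCP pose, the force, the opening and the grip force at its end, in the units of the state.
- ctrl.state(): the state, without advancing time (a new reading comes with each control period).
- capture(name): name is "side" or "top"; returns a dict with "pixels" (420x560x3 uint8, red, green, blue), "vfov" (degrees; the focal length in pixels is half the picture's height over the tangent of half this angle, whatever the lens; pixels are square), "cx", "cy" (the principal point, pixels), "camera_from_world" (4x4, takes a point from world to camera coordinates). Camera axes: x right, y down, z forward; pixel columns grow to the right and rows downward; lengths in m; the calibration is good to about 2 mm. A picture is of the moment at which its call begins. There is no depth.
- ctrl.finish_job(): hands the job in; it is judged then, once.
The state is a dict: "time": time; "q": joint angles; "qd": joint speeds; "tau": joint torques, N m; "tool_pos": TCP position; "eef_rot": TCP orientation; "contact_force": force on the tool from outside, world axes, zero at the start; "ft_torque": the same for the moment, N m; "width": finger opening in m; "grip_force": force on a finger pad.
Only numpy, scipy, OpenCV 4.12 (cv2) and the standard library are available. Lean on these libraries where they do the work, as an engineer would, in place of code of your own. Each camera call takes 0.05 s, during which the arm holds its last target. There are 200 camera calls.

TASK

Set up the recipe stand beside the chopping board: first swing its folded-down back panel up until it leans back about 20 degrees from upright, then take the tablet out of its charging dock and stand it on the stand's ledge behind the front lip, upright (tall way up), centred and square, leaning against the back with its screen facing the front of the stand. Set it down gently, and leave the salt shaker, the tumbler and the garlic where they are.

Things in the scene. Friction and masses are not known exactly. Their poses are not given: they have to be found in the camera images.
- stand: Base of the light-wood folding tablet stand, fixed, left or right of the chopping board. Board 150 mm wide (y), x = -82 to 78 mm, top at 16 mm. Origin on the worktop; x runs from the front lip to the rear, z up. Lip: 128 mm long, x = -80 to -72 mm, top at 28 mm. Two cheeks hold the back's hinge: x = -53 to -27 mm, y = 66 to 75 mm either side, top at 34 mm.
- stand_back (a joint): Angle of the stand's back panel (rad): 0 = folded flat to the rear over the base, 1.57 = upright, 1.22 = leaning back 20 degrees from upright; stop at 1.9. It starts at 0.3 to 0.6. The hinge is stiff (about 0.55 N m): the panel (180 g, 130 mm wide, 10 mm thick) stays where it is left; moving it takes 3 to 8 N at the top rail.
- back_hinge (a point): Middle of the back panel's hinge axis, at (-40, 0, 26) mm in the stand's frame; the axis lies along the stand's y.
- back_rail (a point): Centre of the back panel's round top rail (rod 12 mm thick, 130 mm along the stand's y), 121 mm from the hinge axis: panel angle a puts it at (-40 + 121 cos a, 0, 26 + 121 sin a) mm in the stand's frame. Between it and the panel's board is an open hand slot, 53 mm by 100 mm, for a finger to reach round the rail. The rod can turn between the finger pads.
- ledge (a point): Middle of the ledge, at (-59, 0, 16) mm in the stand's frame, on top of the base board between the lip and the back panel: with the back at 20 degrees from upright the free strip runs from x = -72 mm (lip) to -46 mm (panel). The tablet's lower edge stands here.
- tablet: The tablet, a stiff slab 115 mm wide (y), 180 mm tall (z) and 9 mm thick (x), 280 g, aluminium back, screen in front with a bright page on it. Origin at the centre of its lower edge (mid thickness); its screen looks along its -x; z points up to its top edge. It starts upright, with a little play, in the front slot of the dock, its screen looking to the dock's front.
- tablet_top (a point): Middle of the tablet's top edge, 180 mm above its origin. 55 mm of the tablet stand above the top rail when it is on the stand, so it can be held there by its thickness.
- dock: White charging dock, fixed, on the other side of the chopping board from the stand. Base 76 by 112 mm; three upright plates 8 mm thick, 100 mm wide, tops at 65 mm, make two slots along y. Origin on the worktop under the middle of the front slot, which is 11.5 mm wide (x) with its floor at 20 mm; the tablet slides straight up out of it. x points to the rear.
- salt_shaker: Salt shaker, loose, 44 mm across and 90 mm tall, standing behind the chopping board; origin under its centre. Leave it alone.
- tumbler: Drinking glass, loose, 81 mm across and 91 mm tall, behind the chopping board; origin under its centre. Leave it alone.
- garlic: Garlic bulb, loose, 50 mm, on the chopping board (top at 21 mm); origin under its centre. Leave it alone.
Things that resemble listed ones, but are neither listed nor needed, are in the scene too. What is shaped like the tablet but orange or red is not meant.

How it is judged:
By the outcome, as a careful person would: the job done as asked, in the order asked, and still so for the second after the job is handed in, with the robot touching nothing.
It also fails if it takes over 64 s, if anything falls off the work surface, if the arm or the gripper's body presses on something with over 40 N, if the wrist force passes 120 N, or if a joint passes its speed limit or range.

## Working session

There is one attempt and no reset: what is moved stays moved. The work goes in short steps, Python scripts to look and compute and a shell command to move; the robot and the scene stay as the last step left them, time stands still between calls to the robot, and variables do not carry over. Pictures are saved under pics/ and viewed, at most 10 in all, crops included, and the job is handed in when it is done.

```bash
ls; mkdir -p pics
cat > h.py <<'E'
import numpy as np, cv2
from scipy.spatial.transform import Rotation as R
from cell import ctrl, capture
def cam(c):
    f=c["pixels"].shape[0]/2/np.tan(np.radians(c["vfov"])/2)
    return f,np.array(c["camera_from_world"])
def proj(c,p):
    f,T=cam(c); p=np.atleast_2d(p); q=p@T[:3,:3].T+T[:3,3]
    return np.c_[c["cx"]+f*q[:,0]/q[:,2], c["cy"]+f*q[:,1]/q[:,2]]
def ray(c,uv):
    f,T=cam(c); d=T[:3,:3].T@np.array([(uv[0]-c["cx"])/f,(uv[1]-c["cy"])/f,1]); return -T[:3,:3].T@T[:3,3], d
def onz(c,uv,z):
    o,d=ray(c,uv); return o+d*(z-o[2])/d[2]
def shot(n):
    c=capture(n); np.save('pics/last_%s.npy'%n,c,allow_pickle=True); return c
def load(n): return np.load('pics/last_%s.npy'%n,allow_pickle=True).item()
def save(c,fn,crop=None,k=1):
    im=c["pixels"][...,::-1]
    if crop: u0,v0,u1,v1=crop; im=im[v0:v1,u0:u1]
    cv2.imwrite(fn,cv2.resize(im,None,fx=k,fy=k,interpolation=cv2.INTER_CUBIC))
def st():
    s=ctrl.state(); print('t',s['time'],'q',np.round(s['q'],3),'p',np.round(s['tool_pos'],4),'\nR',np.round(R.from_rotvec(s['eef_rot']).as_matrix(),3).tolist(),'F',np.round(s['contact_force'],1),'w',s['width'],s['grip_force']); return s
E
python3 - <<'E'
from h import *
for n in('top','side'):
    c=shot(n); save(c,f'pics/{n}0.png',k=1.4); f,T=cam(c); print(n,f,c['cx'],c['cy'],np.round(T,3).tolist())
st(); print(ctrl.tcp_to_grasp)
E
```

```text
pics
top 406.01733107151193 278.8712973391075 210.66524280001892 [[-0.024, -1.0, -0.013, 0.076], [-0.992, 0.026, -0.127, 0.473], [0.127, 0.01, -0.992, 1.419], [0.0, 0.0, 0.0, 1.0]]
side 420.96957691497136 283.7577844995904 206.55268949173123 [[0.99, -0.139, 0.02, -0.471], [-0.058, -0.534, -0.843, 0.166], [0.128, 0.834, -0.537, 1.151], [0.0, 0.0, 0.0, 1.0]]
t 0.1 q [ 1.433  0.359  0.011 -0.    -1.224 -0.288] p [0.2787 0.6143 0.2257] 
R [[0.911, -0.413, -0.001], [-0.413, -0.911, -0.001], [0.0, 0.002, -1.0]] F [ 0.2 -0.4 -0.6] w 0.08778709496740549 0.0
0.0188
```

View pics/top0.png

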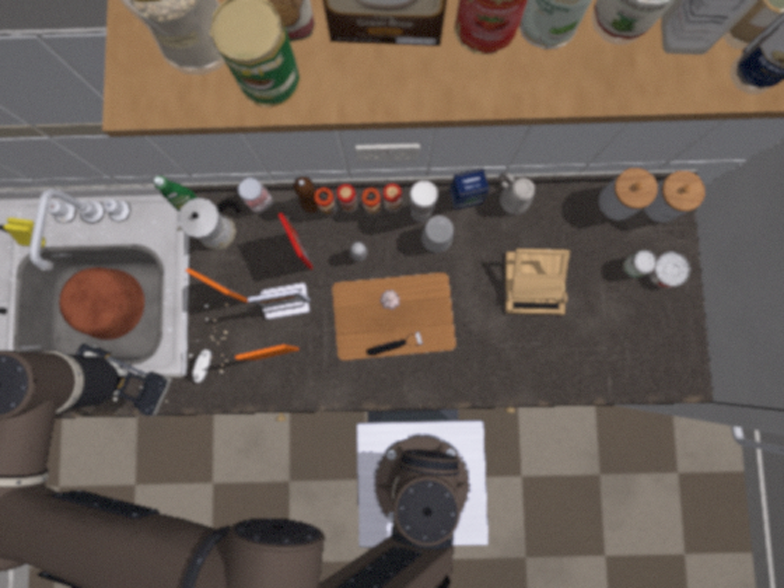

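View pics/side0.png

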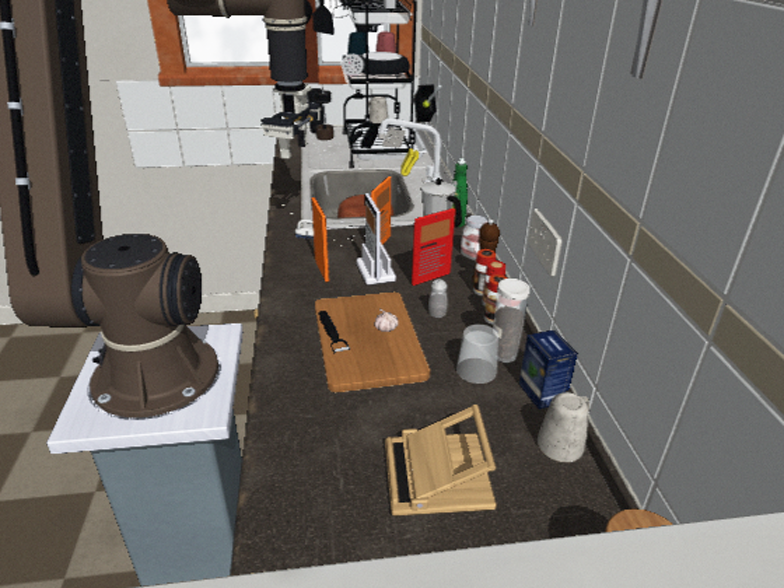

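The top view shows the dock near (285,300), the board at (395,315) and the stand at (537,282), all in 1.4x pixels. Orange and red decoys stand around the dock. I'll enlarge both views next.

Run:
```python
from h import *
t=load('top');s=load('side')
def crop(c,b,k):
    u0,v0,u1,v1=b; return cv2.resize(c["pixels"][v0:v1,u0:u1,::-1],None,fx=k,fy=k,interpolation=cv2.INTER_CUBIC)
# top: dock(165..235,185..245) stand(350..420,170..230)
a=np.hstack([crop(t,(165,190,230,240),6),crop(t,(350,172,415,222),6)])
cv2.imwrite('pics/top1.png',a)
b=np.hstack([crop(s,(215,120,315,220),4),crop(s,(270,285,370,385),4)])
cv2.imwrite('pics/side1.png',b); print(a.shape,b.shape)
```

```text
(300, 780, 3) (400, 800, 3)
```

View pics/top1.png

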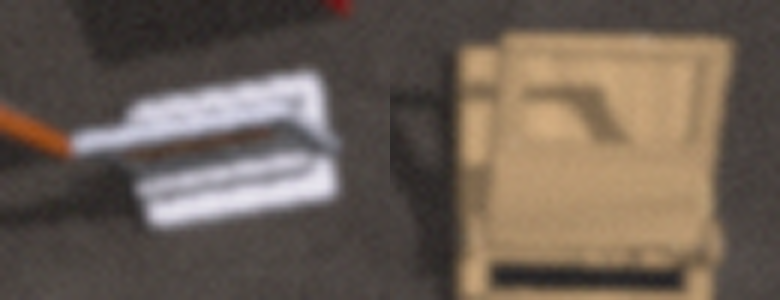

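View pics/side1.png

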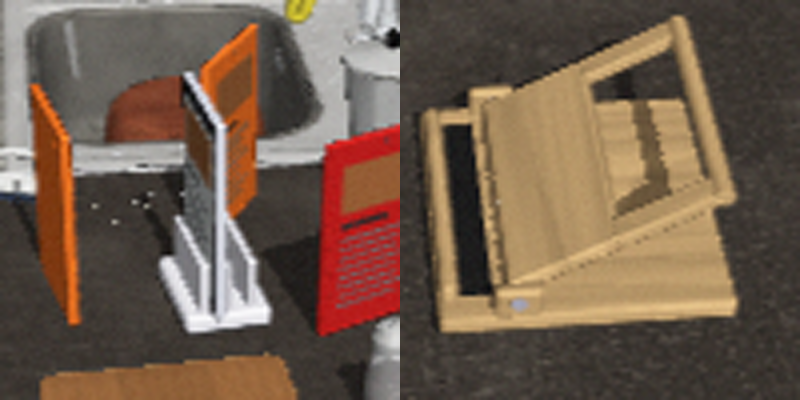

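The crops show the dock with the tablet standing in it, screen towards the robot. The tablet's top edge runs about (72,143) to (285,103) in the top crop and (188,73) to (222,125) in the side crop. The stand's lip faces the robot, and its rail ends are at (680,22) and (728,195) in the side crop. I'll fit both poses from these points.

```bash
cat > fit.py <<'E'
from h import *
from scipy.optimize import least_squares
t=load('top');s=load('side')
T=lambda x,y:('t',165+x/6,190+y/6); T2=lambda x,y:('t',350+(x-390)/6,172+y/6)
S=lambda x,y:('s',215+x/4,120+y/4); S2=lambda x,y:('s',270+(x-400)/4,285+y/4)
def Rz(y): return R.from_euler('z',y).as_matrix()
def fit(name,obs,model,p0):
    def res(p):
        return np.concatenate([proj(t if o[0]=='t' else s,model(p,k))[0]-o[1:] for k,o in obs])
    r=least_squares(res,p0,loss='soft_l1'); print(name,np.round(r.x,4)); 
    for (k,o),e in zip(obs,res(r.x).reshape(-1,2)): print('  ',k,o[0],np.round(e,1))
    return r.x
mm=1e-3
def rigid(p,k): return np.array([*p[:2],0])+Rz(p[2])@(np.array(k)*mm)
# tablet upright z base 20 mm
tab=[((0,57.5,200),T(72,143)),((0,-57.5,200),T(285,103)),((0,57.5,200),S(188,74)),((0,-57.5,200),S(220,126)),((0,-57.5,20),S(219,320))]
fit('tablet',tab,rigid,[.6,.3,0.1])
def st(p,k):
    if k[0]=='r': q=np.array([-40+121*np.cos(p[3]),k[1],26+121*np.sin(p[3])])
    else: q=np.array(k)
    return rigid(p,q)
sd=[(('r',65),S2(680,20)),(('r',-65),S2(730,197)),((-82,-75,0),S2(442,330)),((78,-75,0),S2(737,315)),((-82,-75,16),S2(440,301)),((78,-75,16),S2(737,296)),((-76,64,28),S2(430,110)),
 (('r',65),T2(503,40)),(('r',-65),T2(731,44)),((78,75,16),T2(462,46)),((-82,75,16),('t',506/1.4,312/1.4)),((-82,-75,16),('t',565/1.4,314/1.4))]
fit('stand',sd,st,[.65,-.25,0,.45])
E
python3 fit.py
```

```text
tablet [0.4592 0.3272 0.1377]
   (0, 57.5, 200) t [-0.1 -0.1]
   (0, -57.5, 200) t [0.4 0.7]
   (0, 57.5, 200) s [-0.2 -1.3]
   (0, -57.5, 200) s [ 0.3 -0.1]
   (0, -57.5, 20) s [ 0.4 -0. ]
stand [ 0.5012 -0.3066 -0.0557  0.5035]
   ('r', 65) s [-0.2 -0. ]
   ('r', -65) s [-0.3  0.2]
   (-82, -75, 0) s [-0.4  1.6]
   (78, -75, 0) s [0.3 0.9]
   (-82, -75, 16) s [0.2 4. ]
   (78, -75, 16) s [1.1 0.8]
   (-76, 64, 28) s [ 0.8 -1.9]
   ('r', 65) t [-1.5  0.2]
   ('r', -65) t [-1.8  0.6]
   (78, 75, 16) t [-1.3 -0.2]
   (-82, 75, 16) t [-1.   0.4]
   (-82, -75, 16) t [-1.1  0.2]
```

```bash
sed -i 's/((-82,-75,16),S2(440,301)),//' fit.py; sed -i "s/^fit('stand'/ps=fit('stand'/; s/^fit('tablet'/pt=fit('tablet'/" fit.py
cat >> fit.py <<'E'
def ov(c,b,k,segs):
    u0,v0,u1,v1=b; im=cv2.resize(c["pixels"][v0:v1,u0:u1,::-1],None,fx=k,fy=k,interpolation=cv2.INTER_CUBIC)
    for a,bb in segs:
        q=(proj(c,np.array([a,bb]))+.5-[u0,v0])*k
        cv2.line(im,*[tuple(int(round(x)) for x in r) for r in q],(255,0,255),1,cv2.LINE_AA)
    return im
def box(f,lo,hi):
    import itertools
    P={i:f([ (lo,hi)[i[j]][j] for j in range(3)]) for i in itertools.product((0,1),repeat=3)}
    return [(P[a],P[b]) for a in P for b in P if a<b and sum(x!=y for x,y in zip(a,b))==1]
fs=lambda k:rigid(ps,k); ft=lambda k:rigid(pt,k)
segs=box(fs,(-82,-75,0),(78,75,16))+box(fs,(-80,-64,16),(-72,64,28))+[(st(ps,('r',65)),st(ps,('r',-65)))]
sg2=box(ft,(-4.5,-57.5,20),(4.5,57.5,200))+box(ft,(-9.75-4,-50,20),(-5.75,50,65))[:0]+box(ft,(-13.75,-50,20),(-5.75,50,65))
A=np.vstack([np.hstack([ov(t,(165,190,230,240),6,sg2),ov(t,(350,174,415,224),6,segs)]),np.hstack([ov(s,(235,130,300,205),4,sg2),np.zeros((300,130,3),np.uint8),ov(s,(275,285,370,360),4,segs)[:,:390]])]) if 0 else None
a=np.hstack([ov(t,(165,190,230,240),6,sg2),ov(t,(352,176,417,226),6,segs)])
b=np.hstack([ov(s,(235,135,315,207),4,sg2),ov(s,(270,287,385,359),4,segs)])
cv2.imwrite('pics/ov.png',np.vstack([a,b]))
E
python3 fit.py
python3 - <<'E'
from h import *
c=load('top'); s=st(); g=np.array(s['tool_pos']); print(proj(c,g),proj(load('side'),g))
E
```

```text
tablet [0.4592 0.3272 0.1377]
   (0, 57.5, 200) t [-0.1 -0.1]
   (0, -57.5, 200) t [0.4 0.7]
   (0, 57.5, 200) s [-0.2 -1.3]
   (0, -57.5, 200) s [ 0.3 -0.1]
   (0, -57.5, 20) s [ 0.4 -0. ]
stand [ 0.5011 -0.3078 -0.0497  0.51  ]
   ('r', 65) s [-0.5  0. ]
   ('r', -65) s [-0.2  0.3]
   (-82, -75, 0) s [-0.2  2.3]
   (78, -75, 0) s [0.5 1.2]
   (78, -75, 16) s [1.3 1.1]
   (-76, 64, 28) s [ 0.7 -1.4]
   ('r', 65) t [-1.3  0.4]
   ('r', -65) t [-1.5  0.6]
   (78, 75, 16) t [-1.1 -0.1]
   (-82, 75, 16) t [-0.5  0.6]
   (-82, -75, 16) t [-0.6  0.1]
t 0.1 q [ 1.433  0.359  0.011 -0.    -1.224 -0.288] p [0.2787 0.6143 0.2257] 
R [[0.911, -0.413, -0.001], [-0.413, -0.911, -0.001], [0.0, 0.002, -1.0]] F [ 0.2 -0.4 -0.6] w 0.08778709496740549 0.0
[[ 98.88556378 270.97368135]] [[209.95091158 108.1705379 ]]
```

View pics/ov.png

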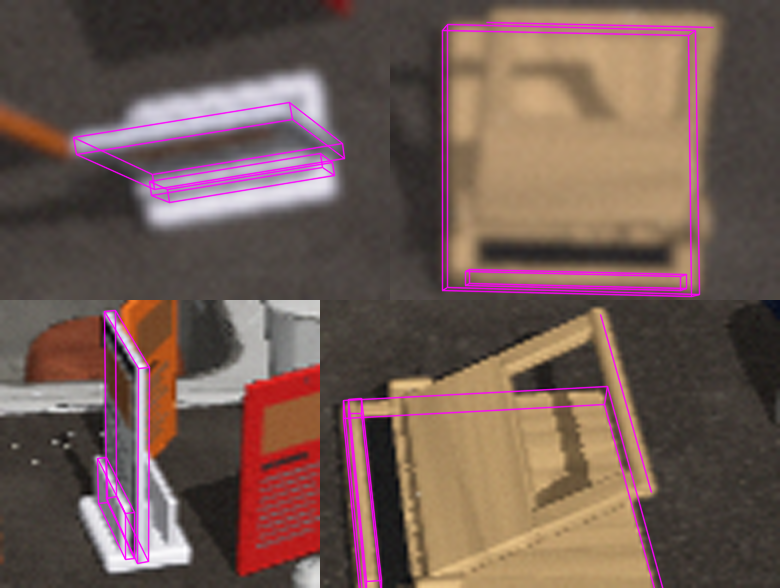

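The overlay shows the tablet wireframe lying on the tablet. The stand's true position is about 8 crop px to the right in the top view, or roughly 4 mm further toward -y. I'll look at the near side of the stand more closely.

```bash
cat >> fit.py <<'E'
ps=np.array([.5011,-.3105,-.0497,.51])
segs=box(fs,(-82,-75,0),(78,75,16))+box(fs,(-80,-64,16),(-72,64,28))+box(fs,(-53,-75,16),(-27,-66,34))+box(fs,(-53,66,16),(-27,75,34))+[(st(ps,('r',65)),st(ps,('r',-65)))]
cv2.imwrite('pics/ov2.png',ov(s,(272,286,362,374),6.5,segs))
E
python3 fit.py >/dev/null
```

```text
(no output)
```

View pics/ov2.png

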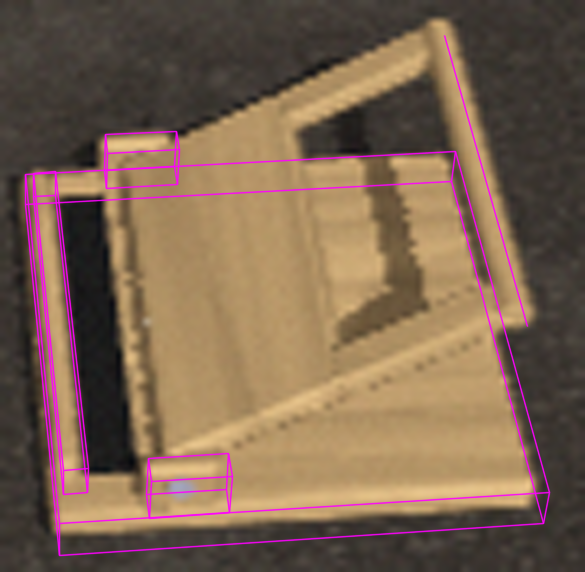

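The wireframe agrees with the lip, both cheeks and the base top. The board's visible edge is thinner than 16 mm, so my z=0 points were wrong. The rail centre runs (442,28) to (520,318) in this crop. I'll refit with better points.

```bash
cat >> h.py <<'E'
PS=np.array([.502,-.309,-.054]); PT=np.array([.4592,.3272,.1377])
def Rtool(yaw,lean=0):  # tool y = -x of frame with this yaw, z down; lean = top tipped to +x
    M=np.array([[0,-1,0],[-1,0,0],[0,0,-1.]])
    return R.from_euler('z',yaw)*R.from_euler('y',lean)*R.from_matrix(M)
def W(P,l): return np.array([P[0],P[1],0])+R.from_euler('z',P[2]).apply(np.array(l)*1e-3)
def rail(a): return np.array([-40+121*np.cos(a),0,26+121*np.sin(a)])
def go(p,Rt):
    s=ctrl.state(); Rc=R.from_rotvec(s['eef_rot']); 
    print('rot(tool)',np.round((Rc.inv()*Rt).as_rotvec(),4),'then lin mm',np.round(Rt.inv().apply(np.array(p)-s['tool_pos'])*1e3,1),'| lin in present axes',np.round(Rc.inv().apply(np.array(p)-s['tool_pos'])*1e3,1))
E
python3 -m jog '{"delta_rot":[[0,0,0.171],[0,0,0.171],[0,0,0.171],[0,0,0.171],[0,0,0.171]],"linear":[[0,0,-30],[0,0,-30],[0,0,-30],[0,0,-20],[0,0,0]],"jaw":[0,0,0,0,0]}' 30
python3 -m jog '{"delta_rot":[[0,0,0.171],[0,0,0.171],[0,0,0],[0,0,0],[0,0,0]],"linear":[[0,0,0],[0,0,0],[0,0,0],[0,0,0],[0,0,0]],"jaw":[0,0,0,0,0]}'
python3 - <<'E'
from h import *
st(); p=W(PS,rail(.515)); print(p); p[2]+=.06; go(p,Rtool(PS[2]))
E
```

```text
time: 0.72
tool_pos: [0.279, 0.6152, 0.3384]
eef_rot: [-2.512, 1.883, 0.001]
contact_force: [-0.2, 0.4, -0.7]
width: 0.0878
grip_force: 0.0
time: 1.35
tool_pos: [0.2788, 0.6147, 0.3364]
eef_rot: [2.165, -2.276, 0.0]
contact_force: [-0.2, 0.0, 0.8]
width: 0.0875
grip_force: 0.0
t 1.35 q [ 1.433  0.316  0.195 -0.    -1.45  -1.483] p [0.2788 0.6147 0.3364] 
R [[-0.05, -0.999, -0.0], [-0.999, 0.05, -0.0], [0.0, 0.0, -1.0]] F [-0.2  0.   0.8] w 0.08754894203536091 0.0
[ 0.56721023 -0.31252478  0.08559672]
rot(tool) [ 0.0001 -0.0002  0.0041] then lin mm [ 910.3 -338.   190.8] | lin in present axes [ 911.6 -334.3  191. ]
```

```bash
python3 -m jog '{"delta_rot":[[0,0,0],[0,0,0],[0,0,0],[0,0,0],[0,0,0.004]],"linear":[[57,-21,0],[57,-21,0],[57,-21,0],[57,-21,0],[57,-21,0]],"jaw":[0,0,0,0,0]}'
python3 -m jog '{"delta_rot":[[0,0,0],[0,0,0],[0,0,0],[0,0,0],[0,0,0]],"linear":[[57,-21,0],[57,-21,0],[57,-21,0],[57,-21,0],[57,-21,0]],"jaw":[150,150,150,150,150]}'
python3 -m jog '{"delta_rot":[[0,0,0],[0,0,0],[0,0,0],[0,0,0],[0,0,0]],"linear":[[57,-21,0],[57,-21,0],[57,-21,0],[57,-21,0],[57,-21,0]],"jaw":[150,150,150,150,150]}'
python3 -m jog '{"delta_rot":[[0,0,0],[0,0,0],[0,0,0],[0,0,0],[0,0,0]],"linear":[[56,-21,0],[0,0,50],[0,0,50],[0,0,50],[0,0,0]],"jaw":[150,150,150,150,150]}'
python3 - <<'E'
from h import *
s=st(); p=W(PS,rail(.515)); p[2]+=.025; go(p,Rtool(PS[2]))
t=shot('top');sd=shot('side')
g=np.array(s['tool_pos']); print(proj(t,g),proj(sd,g),proj(t,p),proj(sd,p))
def crop(c,b,k):
    u0,v0,u1,v1=b; return cv2.resize(c["pixels"][v0:v1,u0:u1,::-1],None,fx=k,fy=k,interpolation=cv2.INTER_CUBIC)
cv2.imwrite('pics/a1.png',np.hstack([crop(t,(345,160,425,240),5),crop(sd,(275,260,375,360),4)]))
E
```

```text
time: 1.98
tool_pos: [0.3691, 0.3227, 0.3369]
eef_rot: [-2.16, 2.28, 0.0]
contact_force: [0.5, 0.7, 1.3]
width: 0.0875
grip_force: 0.0
time: 2.6
tool_pos: [0.4579, 0.0323, 0.3371]
eef_rot: [-2.16, 2.279, -0.001]
contact_force: [1.1, 0.9, 0.6]
width: 0.0431
grip_force: 0.0
time: 3.22
tool_pos: [0.5469, -0.2584, 0.3367]
eef_rot: [-2.16, 2.281, -0.001]
contact_force: [1.7, 0.4, -0.9]
width: 0.0361
grip_force: 0.0
time: 3.85
tool_pos: [0.562, -0.3126, 0.1827]
eef_rot: [2.156, -2.279, -0.011]
contact_force: [0.0, 0.1, 0.2]
width: 0.0359
grip_force: 0.0
t 3.85 q [-2.050e-01  3.410e-01 -1.170e-01 -1.000e-03 -1.121e+00  1.500e-01] p [ 0.562  -0.3126  0.1827] 
R [[-0.055, -0.998, -0.008], [-0.998, 0.055, 0.002], [-0.002, 0.008, -1.0]] F [0.  0.1 0.2] w 0.03589150304102894 0.0
rot(tool) [ 0.0077  0.002  -0.0014] then lin mm [-0.3 -5.2 72.1] | lin in present axes [-0.2 -5.8 72. ]
[[394.5547215 174.7567915]] [[348.20270575 277.92409229]] [[388.72390012 177.81021059]] [[347.13472565 302.98824103]]
```

View pics/a1.png

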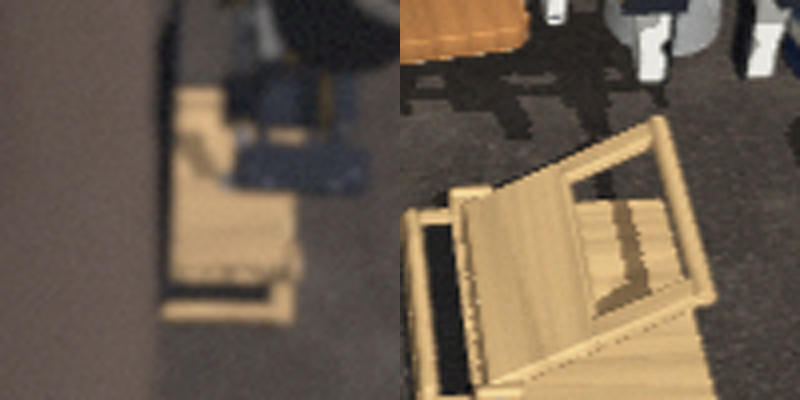

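The side crop shows the finger tips near (655,78) and (762,78), straddling the rail line. The arm was still settling, so I'll let it settle and check the camera offset numerically.

```bash
python3 -m jog '{"delta_rot":[[0,0,0],[0,0,0],[0,0,0],[0,0,0],[0,0,0]],"linear":[[0,0,20],[0,0,0],[0,0,0],[0,0,0],[0,0,0]],"jaw":[150,150,150,150,150]}'
python3 - <<'E'
from h import *
s=st(); p=W(PS,rail(.515)); p[2]-=.02; go(p,Rtool(PS[2]))
sd=shot('side'); g=np.array(s['tool_pos']); print(proj(sd,g))
im=sd['pixels'].astype(int); m=((im.min(2)>150)&(im.max(2)-im.min(2)<30)).astype(np.uint8)
u,v=proj(sd,g)[0].astype(int); sub=m[v-25:v+15,u-40:u+40]
n,l,stt,cen=cv2.connectedComponentsWithStats(sub)
for i in range(1,n):
    if stt[i,4]>10: print(stt[i][0]+u-40,stt[i][1]+v-25,stt[i][2:],cen[i]+[u-40,v-25])
for r in range(v-8,v+8,2): print(r,''.join('#' if x else '.' for x in m[r,u-40:u+40]))
E
```

```text
time: 4.58
tool_pos: [0.5648, -0.3134, 0.1674]
eef_rot: [-2.158, 2.282, -0.001]
contact_force: [0.2, -0.7, 0.0]
width: 0.0356
grip_force: 0.0
t 4.575 q [-0.205  0.352 -0.138  0.    -1.08   0.149] p [ 0.5648 -0.3134  0.1674] 
R [[-0.056, -0.998, 0.001], [-0.998, 0.056, -0.0], [0.0, -0.001, -1.0]] F [ 0.2 -0.7  0. ] w 0.035631807161293466 0.0
rot(tool) [-0.001  -0.0003 -0.0018] then lin mm [ -1.   -2.4 101.8] | lin in present axes [ -1.   -2.3 101.8]
[[348.86095468 283.65739985]]
347 258 [ 7  3 19] [350.15789474 258.89473684]
309 260 [ 9 14 66] [312.96969697 265.39393939]
345 266 [ 6  7 20] [347.8 269.8]
361 266 [ 10  20 101] [365.28712871 276.8019802 ]
334 271 [ 8 16 96] [337.38541667 278.375     ]
275 ..........................########.....................######...................
277 ..........................#######.......................#####...................
279 ...........................#####.......................#####....................
281 ...........................######.....................######....................
283 ...........................######....................#######....................
285 ..........................######.....................######.....................
287 ................................................................................
289 ................................................................................
```

```bash
python3 -m jog '{"delta_rot":[[0,0,0],[0,0,0],[0,0,0],[0,0,0],[0,0,0]],"linear":[[0,1,40],[0,0,20],[0,0,15],[0,0,0],[0,0,0]],"jaw":[150,150,150,150,150]}'
python3 -m jog '{"delta_rot":[[0,0,0],[0,0,0],[0,0,0],[0,0,0],[0,0,0]],"linear":[[0,0,10],[0,0,10],[0,0,5],[0,0,0],[0,0,0]],"jaw":[150,150,150,150,150]}'
python3 -m jog '{"delta_rot":[[0,0,0],[0,0,0],[0,0,0],[0,0,0],[0,0,0]],"linear":[[0,0,0],[0,0,0],[0,0,0],[0,0,0],[0,0,0]],"jaw":[180,195,205,210,215]}' 4
python3 -c "
from h import *
st()"
```

```text
time: 5.25
tool_pos: [0.5641, -0.3135, 0.0925]
eef_rot: [-2.158, 2.282, -0.002]
contact_force: [0.4, 0.9, 0.9]
width: 0.0358
grip_force: 0.0
time: 5.88
tool_pos: [0.5636, -0.3133, 0.0667]
eef_rot: [-2.158, 2.283, -0.0]
contact_force: [0.4, -1.1, -0.7]
width: 0.0362
grip_force: 0.0
time: 6.5
tool_pos: [0.5635, -0.3133, 0.0666]
eef_rot: [-2.158, 2.283, -0.0]
contact_force: [0.8, 0.4, 0.5]
width: 0.0139
grip_force: 0.0
t 6.5 q [-0.205  0.446 -0.249  0.    -0.876  0.149] p [ 0.5635 -0.3133  0.0666] 
R [[-0.056, -0.998, 0.0], [-0.998, 0.056, -0.0], [0.0, -0.0, -1.0]] F [0.8 0.4 0.5] w 0.013912738366626508 0.0
```

```bash
python3 -m jog '{"delta_rot":[[0,0,0],[0,0,0],[0,0,0],[0,0,0],[0,0,0]],"linear":[[0,0,0],[0,0,0],[0,0,0],[0,0,0],[0,0,0]],"jaw":[220,225,235,245,255]}' 25
python3 - <<'E'
from h import *
s=st()
# arc increments, assuming rail centre at grasp point
p=np.array(s['tool_pos'])+[0,0,.0188]; 
for P in (PS,):
  l=R.from_euler('z',-P[2]).apply(p-[P[0],P[1],0])*1e3; print('local',l,'r',np.hypot(l[0]+40,l[2]-26),'a',np.arctan2(l[2]-26,l[0]+40))
a0=np.arcsin((p[2]*1e3-26)/121); print(a0)
a=a0+np.linspace(0,1.22-a0,16); q=np.array([rail(x) for x in a]); print(np.round(a,3)); d=np.diff(q,axis=0); print(np.round(np.c_[-d[:,0],-d[:,2]],1).tolist(), q[-1]-q[0])
E
```

```text
time: 7.12
tool_pos: [0.5638, -0.3133, 0.0666]
eef_rot: [-2.158, 2.282, -0.001]
contact_force: [1.4, 0.1, -1.4]
width: 0.0113
grip_force: 25.0
t 7.125 q [-0.205  0.446 -0.249  0.    -0.875  0.149] p [ 0.5638 -0.3133  0.0666] 
R [[-0.056, -0.998, 0.0], [-0.998, 0.056, -0.0], [0.0, -0.0, -1.0]] F [ 1.4  0.1 -1.4] w 0.011308746749551013 24.999960958957672
local [61.90446725 -0.94250088 85.38559051] r 117.94561800202058 a 0.5276446883516945
0.512996240638397
[0.513 0.56  0.607 0.654 0.702 0.749 0.796 0.843 0.89  0.937 0.984 1.031
 1.079 1.126 1.173 1.22 ]
[[2.9, -4.9], [3.1, -4.8], [3.4, -4.6], [3.6, -4.4], [3.8, -4.3], [4.0, -4.1], [4.2, -3.9], [4.3, -3.7], [4.5, -3.5], [4.7, -3.3], [4.8, -3.0], [5.0, -2.8], [5.1, -2.6], [5.2, -2.3], [5.3, -2.1]] [-63.84349009   0.          54.2454316 ]
```

```bash
python3 -m jog '{"delta_rot":[[0,0,0],[0,0,0],[0,0,0],[0,0,0],[0,0,0]],"linear":[[0,2.9,-4.9],[0,3.1,-4.8],[0,3.4,-4.6],[0,3.6,-4.4],[0,3.8,-4.3]],"jaw":[255,255,255,255,255]}' 25
python3 -m jog '{"delta_rot":[[0,0,0],[0,0,0],[0,0,0],[0,0,0],[0,0,0]],"linear":[[0,4.0,-4.1],[0,4.2,-3.9],[0,4.3,-3.7],[0,4.5,-3.5],[0,4.7,-3.3]],"jaw":[255,255,255,255,255]}'
python3 -c "
from h import *
st()"
```

```text
time: 7.75
tool_pos: [0.5471, -0.3124, 0.0903]
eef_rot: [-2.158, 2.282, -0.002]
contact_force: [4.5, -1.4, -3.6]
width: 0.0115
grip_force: 25.0
time: 8.38
tool_pos: [0.5262, -0.3113, 0.1094]
eef_rot: [-2.158, 2.281, -0.004]
contact_force: [5.8, -1.3, -1.4]
width: 0.0111
grip_force: 25.0
t 8.375 q [-0.215  0.351 -0.287  0.    -0.929  0.159] p [ 0.5262 -0.3113  0.1094] 
R [[-0.056, -0.998, 0.003], [-0.998, 0.056, -0.001], [0.001, -0.003, -1.0]] F [ 5.8 -1.3 -1.4] w 0.011134660952309344 24.993672966957092
```

Force is about 6 N, as the hinge should give. I'll continue the arc.

```bash
python3 -m jog '{"delta_rot":[[0,0,0],[0,0,0],[0,0,0],[0,0,0],[0,0,0]],"linear":[[0,4.8,-3.0],[0,5.0,-2.8],[0,5.1,-2.6],[0,5.2,-2.3],[0,5.3,-2.1]],"jaw":[255,255,255,255,255]}'
python3 -m jog '{"delta_rot":[[0,0,0],[0,0,0],[0,0,0],[0,0,0],[0,0,0]],"linear":[[0,0,0],[0,0,0],[0,0,0],[0,0,0],[0,0,0]],"jaw":[255,255,255,255,255]}'
python3 - <<'E'
from h import *
s=st(); sd=shot('side'); 
P=np.array([.4985,-.3105,-.054])
def crop(c,b,k):
    u0,v0,u1,v1=b; im=cv2.resize(c["pixels"][v0:v1,u0:u1,::-1],None,fx=k,fy=k,interpolation=cv2.INTER_CUBIC)
    for a in (1.14,1.22,1.30):
      for y in(-65,):
        q=np.array([W(P,[-40,y,26]),W(P,rail(a)+[0,y,0])]); q=(proj(c,q)+[1.7,0]-[u0,v0]+.5)*k
        cv2.line(im,*[tuple(int(x) for x in r) for r in q],(255,0,255),1,cv2.LINE_AA)
    return im
cv2.imwrite('pics/b1.png',crop(sd,(275,250,375,370),5))
E
```

```text
time: 9.0
tool_pos: [0.502, -0.3101, 0.1231]
eef_rot: [-2.157, 2.28, -0.008]
contact_force: [8.0, 0.9, 2.5]
width: 0.0113
grip_force: 25.0
time: 9.62
tool_pos: [0.5014, -0.3101, 0.1233]
eef_rot: [-2.158, 2.28, -0.007]
contact_force: [4.3, 1.9, 5.7]
width: 0.0112
grip_force: 25.0
t 9.625 q [-0.222  0.304 -0.323  0.001 -0.94   0.167] p [ 0.5014 -0.3101  0.1233] 
R [[-0.055, -0.998, 0.005], [-0.998, 0.055, -0.002], [0.001, -0.005, -1.0]] F [4.3 1.9 5.7] w 0.011170540329586299 24.99897211790085
```

View pics/b1.png

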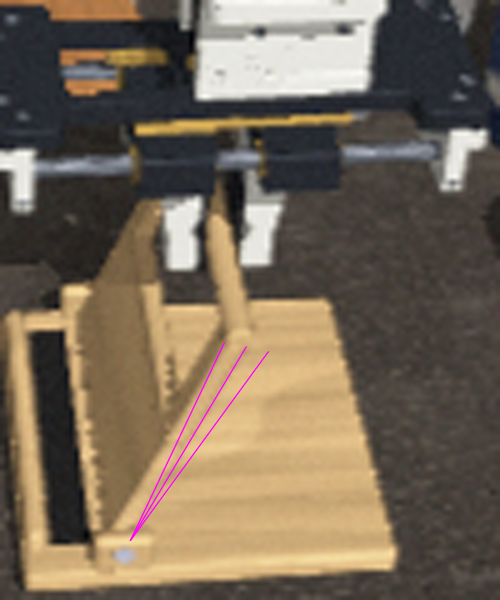

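The side view shows the panel up. The rail's near end is at (236,333) and the hinge pin at (123,555), which puts the panel near 1.2 rad, and the arm travel gives the same. I'll release, move up, and measure the panel and the tablet.

```bash
python3 -m jog '{"delta_rot":[[0,0,0],[0,0,0],[0,0,0],[0,0,0],[0,0,0]],"linear":[[0,0,0],[0,0,0],[0,0,0],[0,0,0],[0,0,0]],"jaw":[220,180,150,150,150]}'
python3 -m jog '{"delta_rot":[[0,0,0],[0,0,0],[0,0,0],[0,0,0],[0,0,0]],"linear":[[0,0,-20],[0,0,-40],[0,0,-60],[0,0,-50],[0,0,-10]],"jaw":[150,150,150,150,150]}'
python3 - <<'E'
from h import *
s=st(); p=W(PT,[0,0,0]); p[2]=s['tool_pos'][2]; go(p,Rtool(PT[2]));
E
```

```text
time: 10.3
tool_pos: [0.4991, -0.3097, 0.1206]
eef_rot: [2.158, -2.283, -0.001]
contact_force: [0.0, -0.4, 0.3]
width: 0.036
grip_force: 0.0
time: 10.92
tool_pos: [0.5008, -0.3104, 0.305]
eef_rot: [-2.157, 2.281, -0.009]
contact_force: [0.4, 0.2, -0.4]
width: 0.0357
grip_force: 0.0
t 10.925 q [-2.230e-01  1.740e-01 -6.300e-02  1.000e-03 -1.329e+00  1.660e-01] p [ 0.5008 -0.3104  0.305 ] 
R [[-0.056, -0.998, 0.006], [-0.998, 0.056, -0.002], [0.002, -0.006, -1.0]] F [ 0.4  0.2 -0.4] w 0.03568420747216973 0.0
rot(tool) [-0.0056 -0.0026 -0.1936] then lin mm [-637.3  -46.3    0. ] | lin in present axes [-634.3   77.2   -1.7]
```

```bash
python3 -m jog '{"delta_rot":[[0,0,0],[0,0,0],[0,0,0],[0,0,0],[0,0,0]],"linear":[[-53,6.4,0],[-53,6.4,0],[-53,6.4,0],[-53,6.4,0],[-53,6.4,0]],"jaw":[140,140,140,140,140]}'
python3 -m jog '{"delta_rot":[[0,0,0],[0,0,0],[0,0,0],[0,0,0],[0,0,0]],"linear":[[-53,6.4,0],[-53,6.4,0],[-53,6.4,0],[-53,6.4,0],[-53,6.4,0]],"jaw":[140,140,140,140,140]}'
python3 -m jog '{"delta_rot":[[0,0,-0.06],[0,0,-0.13],[0,0,0],[0,0,0],[0,0,0]],"linear":[[-53,6.4,0],[-51,6.4,0],[0,0,40],[0,0,0],[0,0,0]],"jaw":[140,140,140,140,140]}'
python3 -m jog '{"delta_rot":[[0,0,0],[0,0,0],[0,0,0],[0,0,0],[0,0,0]],"linear":[[0,0,40],[0,0,0],[0,0,0],[0,0,0],[0,0,0]],"jaw":[140,140,140,140,140]}'
python3 - <<'E'
from h import *
s=st(); p=W(PT,[0,0,0]); p[2]=s['tool_pos'][2]; go(p,Rtool(PT[2]))
g=np.array(s['tool_pos']); im=[]
for n,b,k in(('side',(240,115,300,205),6),('top',(160,175,240,235),5)):
    c=shot(n); print(n,(proj(c,g)-b[:2]+.5)*k,(proj(c,W(PT,[0,0,200]))-b[:2]+.5)*k)
    u0,v0,u1,v1=b; im.append(cv2.resize(c["pixels"][v0:v1,u0:u1,::-1],None,fx=k,fy=k,interpolation=cv2.INTER_CUBIC))
H=max(i.shape[0] for i in im); im=[cv2.copyMakeBorder(i,0,H-i.shape[0],0,0,cv2.BORDER_CONSTANT) for i in im]
cv2.imwrite('pics/c1.png',np.hstack(im)); print(np.hstack(im).shape)
E
```

```text
time: 11.55
tool_pos: [0.4817, -0.0418, 0.3002]
eef_rot: [2.157, -2.282, -0.001]
contact_force: [0.9, 0.6, 0.0]
width: 0.0395
grip_force: 0.0
time: 12.18
tool_pos: [0.4646, 0.2246, 0.3002]
eef_rot: [2.158, -2.282, -0.0]
contact_force: [0.3, 0.2, 0.3]
width: 0.0394
grip_force: 0.0
time: 12.8
tool_pos: [0.4559, 0.327, 0.2617]
eef_rot: [-2.365, 2.068, -0.001]
contact_force: [-0.5, -0.7, 0.2]
width: 0.0399
grip_force: 0.0
time: 13.42
tool_pos: [0.4558, 0.3276, 0.222]
eef_rot: [-2.364, 2.067, 0.0]
contact_force: [-0.7, -0.3, 0.2]
width: 0.0394
grip_force: 0.0
t 13.425 q [ 0.972  0.175 -0.251  0.    -1.144 -0.838] p [0.4558 0.3276 0.222 ] 
R [[0.134, -0.991, 0.001], [-0.991, -0.134, 0.001], [-0.001, -0.001, -1.0]] F [-0.7 -0.3  0.2] w 0.03937022375789754 0.0
rot(tool) [-0.0013  0.0011 -0.0037] then lin mm [ 0.9 -3.3  0. ] | lin in present axes [ 0.9 -3.3  0. ]
side [[151.89334589 139.71318035]] [[158.44424075 177.44146488]]
top [[168.65033452 182.72730984]] [[177.08504373 181.7082314 ]]
(540, 760, 3)
```

View pics/c1.png

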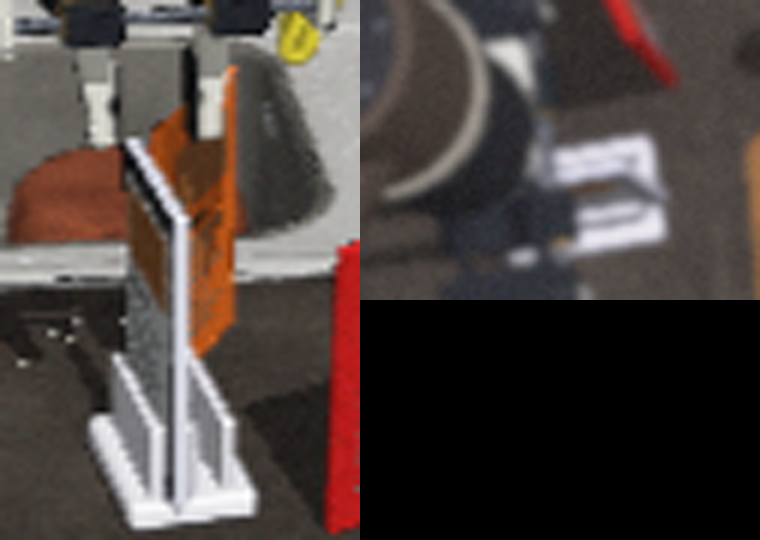

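The tips' centre (about 155 px) sits within roughly 1.5 mm of the tablet's top-edge middle (157,176). I'll shift 2 mm, go down and close softly.

```bash
python3 -m jog '{"delta_rot":[[0,0,0],[0,0,0],[0,0,0],[0,0,0],[0,0,0]],"linear":[[0,-2,12],[0,0,20],[0,0,15],[0,0,5],[0,0,0]],"jaw":[140,140,140,140,140]}'
python3 -m jog '{"delta_rot":[[0,0,0],[0,0,0],[0,0,0],[0,0,0],[0,0,0]],"linear":[[0,0,0],[0,0,0],[0,0,0],[0,0,0],[0,0,0]],"jaw":[180,195,205,210,214]}' 3
python3 -m jog '{"delta_rot":[[0,0,0],[0,0,0],[0,0,0],[0,0,0],[0,0,0]],"linear":[[0,0,0],[0,0,0],[0,0,0],[0,0,0],[0,0,0]],"jaw":[217,220,222,225,228]}' 3
```

```text
time: 14.15
tool_pos: [0.4574, 0.3275, 0.1686]
eef_rot: [2.365, -2.067, 0.0]
contact_force: [-0.3, -1.1, 0.7]
width: 0.0396
grip_force: 0.0
time: 14.78
tool_pos: [0.4574, 0.3276, 0.1689]
eef_rot: [-2.365, 2.068, 0.0]
contact_force: [-0.5, 0.6, -0.4]
width: 0.0141
grip_force: 0.0
time: 15.4
tool_pos: [0.4574, 0.3276, 0.1689]
eef_rot: [-2.365, 2.068, -0.0]
contact_force: [1.3, 0.6, -0.1]
width: 0.0093
grip_force: 0.0
```

```bash
python3 -m jog '{"delta_rot":[[0,0,0],[0,0,0],[0,0,0],[0,0,0],[0,0,0]],"linear":[[0,0,0],[0,0,0],[0,0,0],[0,0,0],[0,0,0]],"jaw":[235,245,255,255,255]}' 30
python3 -m jog '{"delta_rot":[[0,0,0],[0,0,0],[0,0,0],[0,0,0],[0,0,0]],"linear":[[0,0,-5],[0,0,-10],[0,0,-15],[0,0,-15],[0,0,-15]],"jaw":[255,255,255,255,255]}'
python3 -m jog '{"delta_rot":[[0,0,0],[0,0,0],[0,0,0],[0,0,0],[0,0,0]],"linear":[[0,0,-25],[0,0,-40],[0,0,-40],[0,0,-15],[0,0,0]],"jaw":[255,255,255,255,255]}'
python3 - <<'E'
from h import *
s=st(); PS=np.array([.4975,-.309,-.054])
L=31e-3; lean=np.pi/2-1.205; d=np.array([np.sin(lean),0,np.cos(lean)])
tgt=lambda o: W(PS,o)+R.from_euler('z',PS[2]).apply(d*(.180-L))
p=tgt([-57,0,17.5+60]); print(p); go(p,Rtool(PS[2],lean)); go([p[0],p[1],s['tool_pos'][2]],Rtool(PS[2]))
sd=shot('side'); g=s['tool_pos']; b=(225,60); k=5
u,v=proj(sd,g)[0]; print('tcp px',u,v); cv2.imwrite('pics/d1.png',cv2.resize(sd['pixels'][80:180,220:310,::-1],None,fx=5,fy=5))
im=sd['pixels'].astype(int)
E
```

```text
time: 16.02
tool_pos: [0.4574, 0.3276, 0.1689]
eef_rot: [-2.365, 2.068, 0.0]
contact_force: [-0.3, 0.2, -0.0]
width: 0.0088
grip_force: 30.0
time: 16.65
tool_pos: [0.4573, 0.3276, 0.2303]
eef_rot: [-2.365, 2.067, 0.0]
contact_force: [-0.2, -0.3, -3.5]
width: 0.009
grip_force: 30.0
time: 17.27
tool_pos: [0.4573, 0.3278, 0.3493]
eef_rot: [-2.364, 2.067, 0.001]
contact_force: [0.3, 0.1, -4.4]
width: 0.0091
grip_force: 30.0
t 17.275 q [ 0.969  0.117 -0.033 -0.    -1.42  -0.835] p [0.4573 0.3278 0.3493] 
R [[0.134, -0.991, 0.0], [-0.991, -0.134, 0.001], [-0.001, -0.001, -1.0]] F [ 0.3  0.1 -4.4] w 0.009054422502522082 29.986180365085602
[ 0.49380166 -0.3088001   0.21664204]
rot(tool) [-0.3652 -0.033   0.1861] then lin mm [ 633.7 -113.5   98.5] | lin in present axes [635.9  48.9 131.8]
rot(tool) [-0.0005  0.0014  0.1879] then lin mm [633.7 -70.8   0. ] | lin in present axes [635.7  48.8  -0.9]
tcp px 265.1286677869031 99.22637075584238
```

```bash
python3 -m jog '{"delta_rot":[[0,0,0],[0,0,0],[0,0,0],[0,0,0],[0,0,0]],"linear":[[20,1.5,0],[40,3,0],[53,4.1,0],[53,4.1,0],[53,4.1,0]],"jaw":[255,255,255,255,255]}'
python3 -m jog '{"delta_rot":[[0,0,0],[0,0,0],[0,0,0],[0,0,0],[0,0,0]],"linear":[[53,4.1,0],[53,4.1,0],[53,4.1,0],[53,4.1,0],[53,4.1,0]],"jaw":[255,255,255,255,255]}'
python3 -m jog '{"delta_rot":[[0,0,0],[0,0,0.06],[0,0,0.065],[0,0,0.063],[0,0,0]],"linear":[[53,4.1,0],[53,4.1,0],[30,2.2,0],[15,1.2,0],[0,0,0]],"jaw":[255,255,255,255,255]}'
python3 -m jog '{"delta_rot":[[-0.09,0,0],[-0.09,0,0],[-0.09,0,0],[-0.095,0,0],[0,0,0]],"linear":[[0,0,0],[0,0,0],[0,0,0],[0,0,0],[0,0,0]],"jaw":[255,255,255,255,255]}'
cat >> h.py <<'E'
PS=np.array([.4975,-.309,-.054]); L=31e-3; lean=np.pi/2-1.205
def tcp_for(o,le=lean):
    d=np.array([np.sin(le),0,np.cos(le)]); return W(PS,o)+R.from_euler('z',PS[2]).apply(d*(.180-L))
E
python3 - <<'E'
from h import *
s=st(); go(tcp_for([-57,0,17.5+40]),Rtool(PS[2],lean))
E
```

```text
time: 17.95
tool_pos: [0.469, 0.1057, 0.3475]
eef_rot: [2.364, -2.066, -0.001]
contact_force: [0.5, -0.8, -3.4]
width: 0.0093
grip_force: 30.0
time: 18.58
tool_pos: [0.4837, -0.1592, 0.3476]
eef_rot: [2.364, -2.067, -0.003]
contact_force: [1.4, 0.6, -3.2]
width: 0.0087
grip_force: 30.0
time: 19.2
tool_pos: [0.4891, -0.309, 0.3476]
eef_rot: [2.157, -2.282, -0.003]
contact_force: [0.5, 1.4, -3.5]
width: 0.0085
grip_force: 30.0
time: 19.82
tool_pos: [0.4911, -0.307, 0.3464]
eef_rot: [1.972, -2.076, -0.389]
contact_force: [1.0, -0.3, -4.0]
width: 0.0086
grip_force: 30.0
t 19.825 q [-0.188  0.366  0.213  0.049 -1.783  0.138] p [ 0.4911 -0.307   0.3464] 
R [[-0.052, -0.932, -0.36], [-0.999, 0.048, 0.02], [-0.001, 0.36, -0.933]] F [ 1.  -0.3 -4. ] w 0.008572819584917561 29.99919891357422
rot(tool) [0.0029 0.0005 0.0026] then lin mm [  1.7 -56.1 138.9] | lin in present axes [  1.9 -56.5 138.7]
```

```bash
python3 -m jog '{"delta_rot":[[0,0,0.0026],[0,0,0],[0,0,0],[0,0,0],[0,0,0]],"linear":[[1.7,-14,34],[0,-14,35],[0,-14,35],[0,-14,35],[0,0,0]],"jaw":[255,255,255,255,255]}'
python3 -m jog '{"delta_rot":[[0,0,0],[0,0,0],[0,0,0],[0,0,0],[0,0,0]],"linear":[[0,0,0],[0,0,0],[0,0,0],[0,0,0],[0,0,0]],"jaw":[255,255,255,255,255]}'
python3 - <<'E'
from h import *
s=st(); Rc=R.from_rotvec(s['eef_rot']); go(tcp_for([-57,0,17.5]),Rtool(PS[2],lean))
print('lean',np.arcsin(-Rc.as_matrix()[0,2]))
g=np.array(s['tool_pos']); q=lambda x,y,z:g+Rc.apply(np.array([-y,-x,(.18-L)*1e3-z])*1e-3) # tablet point
c=shot('side'); b=(275,225,365,369); k=4; T=[]
u0,v0,u1,v1=b
im=cv2.resize(c["pixels"][v0:v1,u0:u1,::-1],None,fx=k,fy=k,interpolation=cv2.INTER_CUBIC); raw=im.copy()
f=lambda p:tuple(int(x) for x in ((proj(c,p)[0]-[u0,v0]+.5)*k))
B=[q(-4.5,-57.5,0),q(4.5,-57.5,0),q(4.5,-57.5,180),q(-4.5,-57.5,180)]
for i in range(4): cv2.line(im,f(B[i]),f(B[i-1]),(255,0,255),1)
for a,bb in (((-80,-64,28),(-80,64,28)),((-72,-64,28),(-72,64,28)),((-82,-75,16),(78,-75,16)),((-53,-75,34),(-27,-75,34))): cv2.line(im,f(W(PS,a)),f(W(PS,bb)),(0,255,0),1)
cv2.line(im,f(W(PS,rail(1.205)+[0,-65,0])),f(W(PS,[-40,-65,26])),(255,255,0),1)
print('near bottom px',f(B[1])); cv2.imwrite('pics/e1.png',np.hstack([raw,im]))
E
```

```text
time: 20.45
tool_pos: [0.4912, -0.3091, 0.1974]
eef_rot: [1.968, -2.081, -0.388]
contact_force: [0.1, -0.5, -2.2]
width: 0.0087
grip_force: 30.0
time: 21.08
tool_pos: [0.4927, -0.3103, 0.1992]
eef_rot: [1.968, -2.083, -0.383]
contact_force: [-0.6, -0.7, -3.7]
width: 0.0086
grip_force: 30.0
t 21.075 q [-0.193  0.436 -0.01   0.05  -1.486  0.123] p [ 0.4927 -0.3103  0.1992] 
R [[-0.056, -0.933, -0.356], [-0.998, 0.053, 0.019], [0.001, 0.357, -0.934]] F [-0.6 -0.7 -3.7] w 0.00862053955944674 29.998884201049805
rot(tool) [-0.001  -0.     -0.0026] then lin mm [ -1.5 -16.2  39.3] | lin in present axes [ -1.6 -16.1  39.4]
lean 0.364197987626174
near bottom px (69, 481)
```

View pics/e1.png

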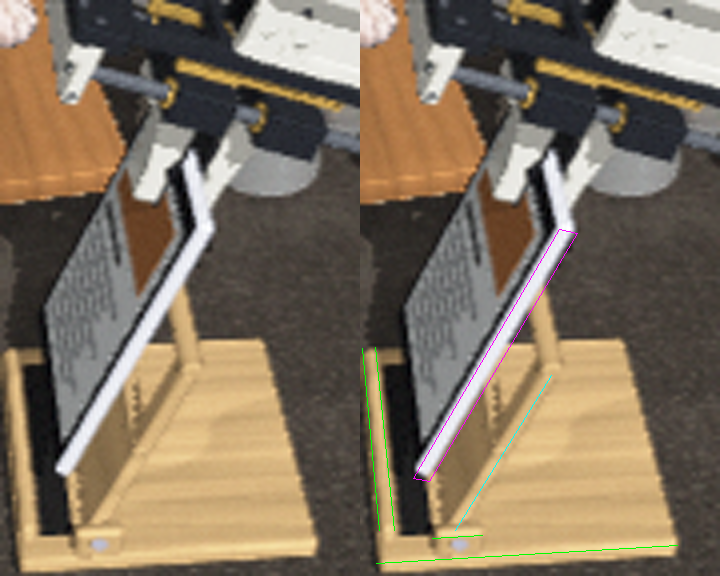

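In the left half of the picture the tablet's lower front edge runs (46,309) to (60,472). The stand's rear base corners are at (262,342) and (316,539), the hinge pin at (98,545) and the rail's near end at (190,367). I'll use these for a relative fit of tablet against stand.

```bash
cat > rel.py <<'E'
from h import *
from scipy.optimize import least_squares
c=load('side'); s=ctrl.state(); Rc=R.from_rotvec(s['eef_rot']); g=np.array(s['tool_pos'])
q=lambda x,y,z:g+Rc.apply(np.array([-y,-x,(.18-L)*1e3-z])*1e-3)
O=lambda x,y:np.array([275+x/4-.5,225+y/4-.5])
tab=[((-4.5,57.5,0),O(46,309)),((-4.5,-57.5,0),O(58,472)),((4.5,-57.5,180),O(213,229)),((4.5,-57.5,0),O(69,475))]
E0=[]
for k,o in tab: e=o-proj(c,q(*k))[0]; E0.append(e); print('tab',k,np.round(e,2))
E0=np.mean(E0,0); print('mean',E0)
std=[((78,75,16),O(263,342)),((78,-75,16),O(317,539)),((-40,-75,26),O(98,545)),((-53,-75,34),O(78,530)),((-27,-75,34),O(122,527)),((-80,64,28),O(7,350)),('r',O(190,367))]
def m(p,k):
    l=rail(p[3])+[0,-65,0] if k=='r' else np.array(k); return W(p[:3],l)
def res(p,off): return np.concatenate([proj(c,m(p,k))[0]+off-o for k,o in std])
for off in (np.zeros(2),E0):
    r=least_squares(lambda p:res(p,off),[.4975,-.309,-.054,1.2],loss='soft_l1'); print(np.round(r.x,4)); print(np.round(res(r.x,off).reshape(-1,2),1).tolist())
E
python3 rel.py
```

```text
tab (-4.5, 57.5, 0) [ 2.7  -1.75]
tab (-4.5, -57.5, 0) [ 1.13 -1.64]
tab (4.5, -57.5, 180) [-1.05 -1.25]
tab (4.5, -57.5, 0) [-0.13 -1.71]
mean [ 0.66358717 -1.58695231]
[ 0.4991 -0.3058 -0.0579  1.2193]
[[0.2, -2.5], [0.4, 0.4], [0.2, -1.0], [-0.9, 0.6], [0.5, 0.6], [-0.5, -1.6], [-0.1, 0.7]]
[ 0.4968 -0.3095 -0.0565  1.2189]
[[0.3, -2.9], [0.6, 0.4], [0.1, -1.0], [-1.0, 0.7], [0.5, 0.7], [-0.7, -1.8], [-0.1, 0.7]]
```

```bash
echo 'PS=np.array([.497,-.3092,-.055])'>>h.py
python3 -m jog '{"delta_rot":[[0,0,-0.002],[0,0,0],[0,0,0],[0,0,0],[0,0,0]],"linear":[[-1.3,-3.6,9.3],[0,-3.6,9.3],[0,-2.8,7.5],[0,-1.8,4.7],[0,0,0]],"jaw":[255,255,255,255,255]}'
python3 -m jog '{"delta_rot":[[0,0,0],[0,0,0],[0,0,0],[0,0,0],[0,0,0]],"linear":[[0,0,0],[0,0,0],[0,0,0],[0,0,0],[0,0,0]],"jaw":[255,255,255,255,255]}'
python3 -c "
from h import *
st(); go(tcp_for([-58,0,17.5]),Rtool(PS[2],.36))"
```

```text
time: 21.75
tool_pos: [0.4926, -0.3089, 0.1656]
eef_rot: [1.97, -2.08, -0.385]
contact_force: [0.3, -0.3, -3.5]
width: 0.0088
grip_force: 30.0
time: 22.38
tool_pos: [0.4928, -0.309, 0.1661]
eef_rot: [1.97, -2.081, -0.384]
contact_force: [-1.3, 0.3, -4.0]
width: 0.0089
grip_force: 30.0
t 22.375 q [-0.191  0.46  -0.051  0.049 -1.422  0.12 ] p [ 0.4928 -0.309   0.1661] 
R [[-0.055, -0.933, -0.356], [-0.999, 0.051, 0.019], [0.0, 0.357, -0.934]] F [-1.3  0.3 -4. ] w 0.00893161881814199 29.998768866062164
rot(tool) [ 0.0049 -0.0003  0.0003] then lin mm [ 0.  -2.9  9. ] | lin in present axes [ 0.  -2.9  9. ]
```

```bash
python3 -m jog '{"delta_rot":[[0,0,0],[0,0,0],[0,0,0],[0,0,0],[0,0,0]],"linear":[[0,-0.7,1.9],[0,-0.6,1.9],[0,-0.5,1.4],[0,0,0],[0,0,0]],"jaw":[255,255,255,255,255]}'
python3 -m jog '{"delta_rot":[[0,0,0],[0,0,0],[0,0,0],[0,0,0],[0,0,0]],"linear":[[0,-0.3,0.9],[0,0,0],[0,-0.3,0.9],[0,0,0],[0,0,0]],"jaw":[255,255,255,255,255]}'
```

```text
time: 23.0
tool_pos: [0.4926, -0.309, 0.1606]
eef_rot: [1.97, -2.081, -0.384]
contact_force: [0.5, 1.0, -3.4]
width: 0.0091
grip_force: 30.0
time: 23.62
tool_pos: [0.4925, -0.309, 0.1586]
eef_rot: [1.97, -2.081, -0.384]
contact_force: [0.1, 0.5, -2.9]
width: 0.0088
grip_force: 30.0
```

```bash
python3 -m jog '{"delta_rot":[[0,0,0],[0,0,0],[0,0,0],[0,0,0],[0,0,0]],"linear":[[0,-0.3,0.9],[0,0,0],[0,0,0],[0,0,0],[0,0,0]],"jaw":[255,255,255,255,255]}'
python3 -m jog '{"delta_rot":[[0,0,0],[0,0,0],[0,0,0],[0,0,0],[0,0,0]],"linear":[[0,-0.2,0.5],[0,0,0],[0,0,0],[0,0,0],[0,0,0]],"jaw":[255,255,255,255,255]}'
python3 -c "
from h import *
st(); go(tcp_for([-58,0,17.5]),Rtool(PS[2],.36))"
```

```text
time: 24.25
tool_pos: [0.4925, -0.3089, 0.1577]
eef_rot: [1.97, -2.081, -0.384]
contact_force: [-0.1, -0.1, -2.5]
width: 0.0089
grip_force: 30.0
time: 24.88
tool_pos: [0.4925, -0.309, 0.1572]
eef_rot: [1.97, -2.081, -0.384]
contact_force: [-0.5, -0.3, -2.7]
width: 0.0091
grip_force: 30.0
t 24.875 q [-0.191  0.467 -0.062  0.049 -1.404  0.119] p [ 0.4925 -0.309   0.1572] 
R [[-0.055, -0.933, -0.356], [-0.999, 0.051, 0.019], [0.0, 0.357, -0.934]] F [-0.5 -0.3 -2.7] w 0.009076800072399808 29.99884396791458
rot(tool) [ 0.005  -0.0003  0.0003] then lin mm [-0.  -0.   0.6] | lin in present axes [-0.  -0.   0.6]
```

Still free, with about 0.6 mm expected to the ledge. I'll lower it in 0.5 mm steps.

```bash
python3 -m jog '{"delta_rot":[[0,0,0],[0,0,0],[0,0,0],[0,0,0],[0,0,0]],"linear":[[0,-0.2,0.5],[0,0,0],[0,0,0],[0,0,0],[0,0,0]],"jaw":[255,255,255,255,255]}'
python3 -m jog '{"delta_rot":[[0,0,0],[0,0,0],[0,0,0],[0,0,0],[0,0,0]],"linear":[[0,-0.2,0.5],[0,0,0],[0,0,0],[0,0,0],[0,0,0]],"jaw":[255,255,255,255,255]}'
```

```text
time: 25.5
tool_pos: [0.4926, -0.309, 0.1567]
eef_rot: [1.97, -2.081, -0.384]
contact_force: [0.3, 0.2, -2.5]
width: 0.0086
grip_force: 30.0
time: 26.12
tool_pos: [0.4927, -0.3091, 0.1565]
eef_rot: [1.97, -2.081, -0.383]
contact_force: [0.6, -0.3, 4.5]
width: 0.0089
grip_force: 30.0
```

Touched down: Fz jumped by 7 N. I'll tip it back towards the panel in small steps until it makes contact.

```bash
python3 -m jog '{"delta_rot":[[-0.007,0,0],[0,0,0],[0,0,0],[0,0,0],[0,0,0]],"linear":[[0,-1,-0.1],[0,0,0],[0,0,0],[0,0,0],[0,0,0]],"jaw":[255,255,255,255,255]}'
python3 -m jog '{"delta_rot":[[-0.007,0,0],[0,0,0],[0,0,0],[0,0,0],[0,0,0]],"linear":[[0,-1,0],[0,0,0],[0,0,0],[0,0,0],[0,0,0]],"jaw":[255,255,255,255,255]}'
```

```text
time: 26.75
tool_pos: [0.4938, -0.3092, 0.1561]
eef_rot: [1.966, -2.077, -0.39]
contact_force: [1.7, 0.0, 5.8]
width: 0.0085
grip_force: 30.0
time: 27.38
tool_pos: [0.4948, -0.3092, 0.1557]
eef_rot: [1.962, -2.072, -0.397]
contact_force: [2.5, -0.7, 5.6]
width: 0.0093
grip_force: 30.0
```

```bash
python3 -m jog '{"delta_rot":[[-0.005,0,0],[0,0,0],[0,0,0],[0,0,0],[0,0,0]],"linear":[[0,-1,-0.2],[0,0,0],[0,0,0],[0,0,0],[0,0,0]],"jaw":[255,255,255,255,255]}'
python3 -m jog '{"delta_rot":[[-0.003,0,0],[0,0,0],[0,0,0],[0,0,0],[0,0,0]],"linear":[[0,-1,-0.2],[0,0,0],[0,0,0],[0,0,0],[0,0,0]],"jaw":[255,255,255,255,255]}'
python3 -c "
from h import *
st()"
```

```text
time: 28.0
tool_pos: [0.4956, -0.3093, 0.1555]
eef_rot: [1.959, -2.069, -0.402]
contact_force: [0.9, -1.1, 5.3]
width: 0.0089
grip_force: 30.0
time: 28.62
tool_pos: [0.4963, -0.3093, 0.1552]
eef_rot: [1.957, -2.067, -0.406]
contact_force: [0.7, 0.0, 5.6]
width: 0.0092
grip_force: 30.0
t 28.625 q [-0.189  0.488 -0.041  0.052 -1.428  0.117] p [ 0.4963 -0.3093  0.1552] 
R [[-0.054, -0.924, -0.378], [-0.999, 0.051, 0.02], [0.0, 0.378, -0.926]] F [0.7 0.  5.6] w 0.009222638391685323 30.007881224155426
```

```bash
python3 -m jog '{"delta_rot":[[0,0,0],[0,0,0],[0,0,0],[0,0,0],[0,0,0]],"linear":[[0,0,0],[0,0,0],[0,0,0],[0,0,0],[0,0,0]],"jaw":[255,255,255,255,255]}' 5
python3 -m jog '{"delta_rot":[[0,0,0],[0,0,0],[0,0,0],[0,0,0],[0,0,0]],"linear":[[0,0,0],[0,0,0],[0,0,0],[0,0,0],[0,0,0]],"jaw":[230,228,226,224,222]}'
python3 -m jog '{"delta_rot":[[0,0,0],[0,0,0],[0,0,0],[0,0,0],[0,0,0]],"linear":[[0,0,0],[0,0,0],[0,0,0],[0,0,0],[0,0,0]],"jaw":[220,217,214,210,205]}'
python3 -m jog '{"delta_rot":[[0,0,0],[0,0,0],[0,0,0],[0,0,0],[0,0,0]],"linear":[[0,0,0],[0,0,0],[0,0,0],[0,0,0],[0,0,0]],"jaw":[200,195,190,185,180]}'
```

```text
time: 29.25
tool_pos: [0.4964, -0.3092, 0.1551]
eef_rot: [1.958, -2.068, -0.405]
contact_force: [1.0, -0.9, 4.9]
width: 0.0093
grip_force: 5.0
time: 29.88
tool_pos: [0.4962, -0.3091, 0.1549]
eef_rot: [1.958, -2.068, -0.406]
contact_force: [0.3, 1.0, -0.2]
width: 0.0111
grip_force: 0.0
time: 30.5
tool_pos: [0.4964, -0.3092, 0.1551]
eef_rot: [1.958, -2.068, -0.405]
contact_force: [-0.5, 0.5, -0.2]
width: 0.0167
grip_force: 0.0
time: 31.12
tool_pos: [0.4964, -0.3092, 0.1551]
eef_rot: [1.958, -2.068, -0.405]
contact_force: [-0.9, 0.1, 0.5]
width: 0.0252
grip_force: 0.0
```

```bash
python3 -m jog '{"delta_rot":[[0,0,0],[0,0,0],[0,0,0],[0,0,0],[0,0,0]],"linear":[[0,0,-4],[0,0,-10],[0,0,-15],[0,0,-20],[0,0,-20]],"jaw":[180,180,180,180,180]}'
python3 -m jog '{"delta_rot":[[0,0,0],[0,0,0],[0,0,0],[0,0,0],[0,0,0]],"linear":[[-20,0,-30],[-40,0,-30],[-50,0,0],[-50,0,0],[0,0,0]],"jaw":[180,180,180,180,180]}'
python3 - <<'E'
from h import *
st(); c=shot('side'); im=c['pixels'].astype(int)
# stand/tablet predicted points
PS=np.array([.497,-.3092,-.055])
for a in(.34,.36,.38,.40):
  d=np.array([np.sin(a),0,np.cos(a)])
  print(a,np.round((proj(c,[W(PS,[-58,-57.5,17.5]),W(PS,np.array([-58,-57.5,17.5])+180*d),W(PS,np.array([-58,57.5,17.5])+180*d)])+E0) if (E0:=np.array([.66,-1.5])) is not None else 0,1).tolist())
m=((im.min(2)>165)&(im.max(2)-im.min(2)<35)).astype(np.uint8)
for r in range(225,365,6): print(r,''.join('#' if x else ('w' if im[r,i,0]-im[r,i,2]>40 else '.') for i,x in zip(range(265,365),m[r,265:365])))
E
```

```text
time: 31.75
tool_pos: [0.5231, -0.3107, 0.2207]
eef_rot: [1.958, -2.068, -0.404]
contact_force: [-0.5, -1.0, 0.2]
width: 0.0256
grip_force: 0.0
time: 32.38
tool_pos: [0.5546, -0.149, 0.276]
eef_rot: [1.963, -2.065, -0.403]
contact_force: [0.4, -0.5, 0.5]
width: 0.0258
grip_force: 0.0
t 32.375 q [ 0.051  0.412  0.157 -0.039 -1.7   -0.099] p [ 0.5546 -0.149   0.276 ] 
R [[-0.051, -0.926, -0.375], [-0.999, 0.047, 0.019], [-0.0, 0.376, -0.927]] F [ 0.4 -0.5  0.5] w 0.025765980985599256 0.0
0.34 [[289.7, 355.9], [323.2, 296.5], [314.5, 258.0]]
0.36 [[289.7, 355.9], [324.9, 296.9], [316.0, 258.4]]
0.38 [[289.7, 355.9], [326.6, 297.3], [317.6, 258.8]]
0.4 [[289.7, 355.9], [328.2, 297.7], [319.0, 259.2]]
225 wwwww...###.#####wwwwwwwwww.........................................................................
231 ww.################wwwwwwwwwww......................................................................
237 wwwwwwwwwwwwwwwwwwwwwwwwwwwwwwww.....................................#############.....######.......
243 wwwwwwwwwwwwwwwwwwwwwwwwwwwwwwwwwww..................................######
[... 1425 characters left out ...]
...........#####wwwwwwwwwwwwwwwwwwwwwwwwwwwwwwwwwww...................
333 ............wwwww....................#####.wwwwwwwwwwwwwwwwwwwwwwwwwwwwwwwwwwwwwwww.................
339 ............wwwwww................####wwwwwwwwwwwwwwwwwwwwwwwwwwwwwwwwwwwwwwwwwwwwww................
345 .............wwwwww...........####.wwwwwwwwwwwwwwwwwwwwwwwwwwwwwwwwwwwwwwwwwwwwwwwwwww..............
351 .............wwwwww.......####.wwwwwwwwwwwwwwwwwwwwwwwwwwwwwwwwwwwwwwwwwwwwwwwwwwwwwwww.............
357 ..............wwwwww.........wwwwwwwwwwwwwwwwwwwwwwwwwwwwwwwwwwwwwwwwwwwwwwwwwwwwwwwwwwww...........
363 ..............wwwwwwwwwwwwwwwwwwwwwwwwwwwwwwwwwwwwwwwwwwwwwwwwwwwwwwwwwwwwwwwwwwwwwwwwwww...........
```

Numerically, the tablet's top corners are at about (317,260) and (328,299), within 1–2 px of where a centred, square tablet leaning about 22° would project. The gripper is clear and the forces read zero, so I'm handing in.

```bash
python3 -c "
from cell import ctrl
print(ctrl.finish_job())"
```

```text
the job is handed in; nothing more can be done
None
```

I handed in the job at about 32 s. The panel leans back about 20–21°, and the tablet stands upright on the ledge with its screen to the front, leaning back about 22° and centred to within roughly 2 mm. The salt shaker, tumbler and garlic were left alone. After release I checked by image numbers only, as all 10 picture views were used, and the hand-in returned no verdict.

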